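# Wedge the row of jars tight in the filling rack

## Task

Lock the row of empty glass jars for filling: drive the white wedge, lying flat and point first, into the gap between the sliding jaw and the end block until it jams, with the four jars closed up against the stop and the rubber buffer on the end block clearly squeezed (a millimetre or more). Let go and leave it jammed there. Press firmly but do not ram it, the glass could crack; do not tip the jars, and leave the other things on the table alone.

Things in the scene. Friction and masses are not known exactly. Their poses are not given: they have to be found in the camera images.
- rack: Fixed grey base board, 6 mm thick, carrying in order along -y: stop, jars 1-4, jaw, gap, end block. Origin on the table under the row. x: way the wedge is driven (roughly away from the robot); y: along the row, towards the stop. Board: x -140 to 60, y -210 to 190 mm, bare before (-x) the gap. Steel rails 20 mm high at x = -34 and 34 mm, y -102 to 143 mm, only beside the jars.
- stop: Fixed steel stop at the row's far end, 68 x 20 x 45 mm. Origin at the board's top (6 mm above the table), in the middle of the face that jar_1 is to be pressed against, which looks along the rack's -y.
- jaw (a joint): Aluminium jaw, 60 mm along x, 45 mm high, sliding along the rack's y (about 1 N friction). Value in m, growing towards the jars: 0.004 to 0.006 at the start, 0.012 when jars and stop all touch (slightly more when pressed). Jar side flat.
- jaw_mouth (a point): Point on the jaw's sloping gap face at the gap's mouth (front edge nearest the robot, rack x = -30 mm), 22.5 mm above the board; moves with the jaw. From here the face runs 40 mm along x and narrows the gap by 1 mm in 3 mm (18.4 degrees, the wedge's slope); behind it the gap is open. Axes as the rack's.
- end_block: Fixed steel end block, 60 x 20 x 45 mm, beyond the gap; its place along the rack differs by up to 4 mm from one time to the next. On its gap side it carries, on a rubber buffer, a flat steel pad 60 x 8 x 45 mm. Origin on the board's top at the middle of the pad's gap face with the buffer unloaded; that face looks along the rack's +y. Axes as the rack's.
- pad (a joint): How far the pad is pressed back into its rubber buffer, in m: 0 unloaded, 0.006 fully squeezed. About 2 N per mm. It shows how hard the row is clamped: it returns to 0 if the wedge is loose. As it yields the wedge shifts sideways with it, so some of the squeeze can be lost on letting go: a further push restores it. A 22 N push leaves 1 to 5 mm, a second one more.
- pad_mouth (a point): Point on the pad's flat gap face at the gap's mouth (rack x = -30 mm), 22.5 mm above the board. The gap at the mouth (jaw_mouth minus pad_mouth along the rack's y) is 15 to 21 mm at the start, and 24 to 32 mm when the row is clamped.
- wedge_grip (a point): Centre of the head of the white plastic wedge (120 mm long, 140 g, lying on the table): a block 45 (x) x 33 (y) x 55 mm high, point 27.5 mm above the underside. Grasp here across the 33 mm. x points to the wedge's point, 97.5 mm ahead; the head's back is 22.5 mm behind.
- wedge_tip (a point): Middle of the wedge's blunt point, 8 mm wide, 20 mm up; axes as wedge_grip. The blade, 75 mm long, 40 mm high, widens back to the head's 33 mm. Its -y side is straight, in line with the head's side, and goes against the pad; its +y side slopes and goes against the jaw. With the row clamped the point is about 48 to 72 mm inside the mouth (past rack x = -30 mm). Friction keeps it jammed.
- jar_1: Empty square glass jar, 60 x 60 mm, 70 mm high with a round neck to 82 mm, 140 g; number 1 from the stop. Origin at the centre of its underside, z up. All four stand loosely in the row with gaps of a mm or two.
- jar_2: Empty square glass jar, 60 x 60 mm, 70 mm high with a round neck to 82 mm, 140 g; number 2 from the stop. Origin at the centre of its underside, z up. All four stand loosely in the row with gaps of a mm or two.
- jar_3: Empty square glass jar, 60 x 60 mm, 70 mm high with a round neck to 82 mm, 140 g; number 3 from the stop. Origin at the centre of its underside, z up. All four stand loosely in the row with gaps of a mm or two.
- jar_4: Empty square glass jar, 60 x 60 mm, 70 mm high with a round neck to 82 mm, 140 g; number 4 from the stop. Origin at the centre of its underside, z up. All four stand loosely in the row with gaps of a mm or two.
- spare_jar: Bystander: a fifth jar of the same kind on the table near the wedge. Origin at the centre of its underside.
- flask: Bystander: narrow-necked glass sauce flask, 48 mm across, 158 mm high. Origin at the centre of its underside.
- measure: Bystander: steel measuring cup, 76 mm across the rim, 80 mm high. Origin at the centre of its underside.
Mind the look-alikes: they are no part of the job. What is shaped like the jar_3 but turquoise is not meant. What is shaped like the part that bears wedge_grip but green is not meant.

How it is judged:
By the outcome, as a careful person would: the job done as asked, in the order asked, and still so for the second after the job is handed in, with the robot touching nothing.
It also fails if it takes over 54 s, if anything falls off the work surface, if the arm or the gripper's body presses on something with over 40 N, if the wrist force passes 120 N, or if a joint passes its speed limit or range.

## Robot

A 6-joint arm with a two-finger parallel gripper is mounted at the origin on the work surface. World frame = base frame: x ahead of the robot, y to its left, z up, the work surface at z = 0. Lengths are in m, angles in rad, forces in N, time in s.
With the tool pointing down it reaches from about 0.275 to 0.725 m from the base axis. Payload 15.9 kg.
Tool frame: the origin (TCP) lies midway between the tips of the shut fingers; the grasp point (between the pads) lies 19 mm behind it; x points along the fingers, z is the direction in which the jaws open and shut, and the axes are right-handed (so a half turn about x gives the same grasp; the last joint's range is limited). The gripper opens to 85 mm and grips with 20 to 120 N. Pads are 22 mm wide; open, the fingers measure 114 mm over their backs; the gripper's body (76 mm by 85 mm) begins 54 mm behind the grasp point. The pads swing forward as they close: fully open they stand 13 mm farther back than shut.
Start: joints at [-1.252, 0.213, -0.034, 1.323, 0, 1.571], TCP at [0.157, -0.475, 0.231] pointing down, gripper open.
Joint ranges: [-2.98, 2.98], [-0.74, 1.72], [-1.14, 1.35], [-2.1, 2.04], [-1.57, 1.44], [-3.14, 3.14]. Speed limits (rad/s): [1.89, 1.89, 2.39, 2.57, 3.14, 3.14].

## Interface

Orientations are given as a unit quaternion [w, x, y, z].
In Python, from bench import state, read_camera, camera_model, sign_off gives the robot as it stands.
- The arm moves only by the tool send_rows, never from a script. Its argument "increments" is a list of rows, each a list of 3 entries, a list of its own where there are three numbers: the shift along the world's x, y, z in units of 25 mm (1.0 is 25 mm), then the turn, a rotation vector about the world's x, y, z in units of 6 degrees (1.0 is 6 degrees), then the closure, from 0 (fully open) to 1 (shut). In form: [[[tx, ty, tz], [rx, ry, rz], claw], ...]. A call has 1 to 5 rows; each row is the pose to reach, as a shift and turn from the pose commanded when the call began; what a row does not reach only later rows make up. A row lasts 1/12 s, in which the tool goes at most 41.7 mm and 7.16 degrees, less where a joint would pass 70% of its speed; a pose out of reach is approached as far as the arm can. A call with a gripper value outside its range is refused whole. The fingers move at their own pace and stop on an object; the grip force is fixed at half the most. Time passes only in rows, so rows that repeat a pose let the fingers close. It gives the time, the measured TCP pose, the force and the opening at its end, in the units of the state.
- state(): the state, without advancing time (a new reading comes with each control period).
- read_camera(name): name is "scene" or "top" or "wrist"; returns the picture (480x640x3 uint8, red, green, blue); there is no depth.
- camera_model(name): a dict with "fx", "fy", "cx", "cy" (pixels), "extrinsics" (4x4, takes a point from world to camera coordinates); the wrist camera has in their place "tool_from_camera" (4x4, takes a point from camera to tool coordinates, whose origin is the TCP and whose axes are the tool frame's). Camera axes: x right, y down, z forward; pixel columns grow to the right and rows downward; lengths in m; the calibration is good to about 2 mm. A picture is of the moment at which its call begins: read the wrist's pose just before it. camera_model takes no time and is no camera call.
- sign_off(): hands the job in, once; it reports no verdict.
The state is a dict: "time_s": time; "q": joint angles; "dq": joint speeds; "effort": joint torques, N m; "ee_pos": TCP position; "orientation": TCP orientation; "contact_force": force on the tool from outside, world axes, zero at the start; "torque": the same for the moment, N m; "finger_gap": finger opening in m.
Only numpy, scipy, OpenCV 4.12 (cv2) and the standard library are available. Lean on these libraries where they do the work, as an engineer would, in place of code of your own. Each camera call takes 0.05 s, during which the arm holds its last target. There are 200 camera calls.

## Working session

There is one attempt and no reset: what is moved stays moved. The work goes in short steps, Python scripts to look and compute and a tool call to move; the robot and the scene stay as the last step left them, time stands still between calls to the robot, and variables do not carry over. Pictures are saved under pics/ and viewed, about 8 in all and at most 12, crops included, and the job is handed in when it is done.

Besides the shell and the picture viewer there is one more tool, called after "Request:" as name(argument=value, ...), one argument or row to a line, values as JSON. send_rows: Moves the arm, as the interface text tells. Its arguments: {"type":"object","properties":{"increments":{"type":"array"}},"required":["increments"]}

```bash
mkdir -p pics; ls; python3 - <<'E'
from bench import *
import cv2,numpy as np
print(state())
for n in("top","scene"):
    cv2.imwrite(f"pics/{n}0.png",read_camera(n)[:,:,::-1]); print(n,camera_model(n))
print(camera_model("wrist"))
E
```

```text
pics
{'time_s': 0.0, 'q': array([-1.25201448e+00,  2.13351410e-01, -3.50396795e-02,  1.32349113e+00,
       -1.72356992e-05,  1.57082186e+00]), 'dq': array([-0.00052749, -0.00010472, -0.00108244,  0.00050977,  0.00052887,
       -0.00019146]), 'effort': array([-1.63577861e-04, -6.86168575e+01,  4.87117839e+01,  1.73938338e-02,
        8.70605663e-05,  3.93169785e-05]), 'ee_pos': array([ 0.15659706, -0.47449922,  0.23082623]), 'orientation': array([ 0.57270044,  0.41453088,  0.57332983, -0.41409088]), 'contact_force': array([ 0.4191445 ,  0.88168087, -0.30427209]), 'torque': array([ 0.03837294, -0.00815959,  0.00194634]), 'finger_gap': 0.08499366537763677}
top {'fx': 530.8083665121954, 'fy': 530.8083665121954, 'cx': 325.63687412800215, 'cy': 234.73852774371696, 'extrinsics': array([[-3.87742294e-03, -9.99987369e-01, -3.19802197e-03,
        -7.08442211e-04],
       [-9.98009347e-01,  4.07102217e-03, -6.29346549e-02,
         5.47491448e-01],
       [ 6.29468792e-02,  2.94763154e-03, -9.98012526e-01,
         1.39604562e+00],
       [ 0.00000000e+00,  0.00000000e+00,  0.00000000e+00,
 
[... 158 characters left out ...]
66157782,  0.74971132, -0.01573909, -0.35626644],
       [ 0.46602858, -0.42750613, -0.77463274, -0.20573837],
       [-0.58747949,  0.50514497, -0.63221547,  1.78639635],
       [ 0.        ,  0.        ,  0.        ,  1.        ]])}
{'fx': 382.44127053909716, 'fy': 382.44127053909716, 'cx': 319.4993802313779, 'cy': 246.48876580835355, 'tool_from_camera': array([[-4.39770120e-04, -2.62853142e-01,  9.64835754e-01,
        -1.42701058e-01],
       [-7.49455060e-04, -9.64835490e-01, -2.62853411e-01,
         6.63690237e-02],
       [ 9.99999622e-01, -8.38696114e-04,  2.27309201e-04,
        -1.68040767e-04],
       [ 0.00000000e+00,  0.00000000e+00,  0.00000000e+00,
         1.00000000e+00]])}
```

View pics/top0.png

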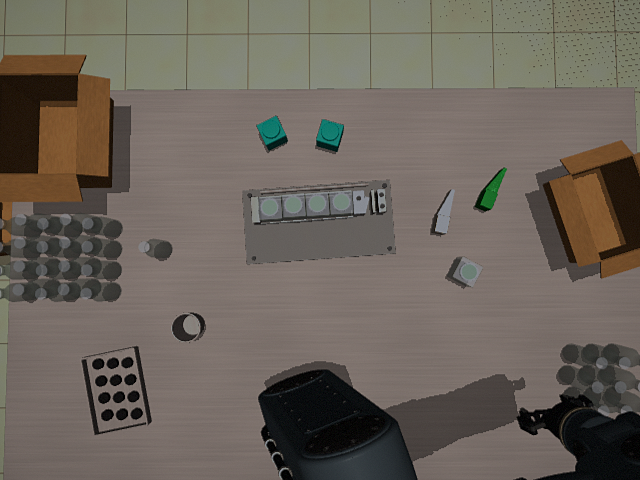

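View pics/scene0.png

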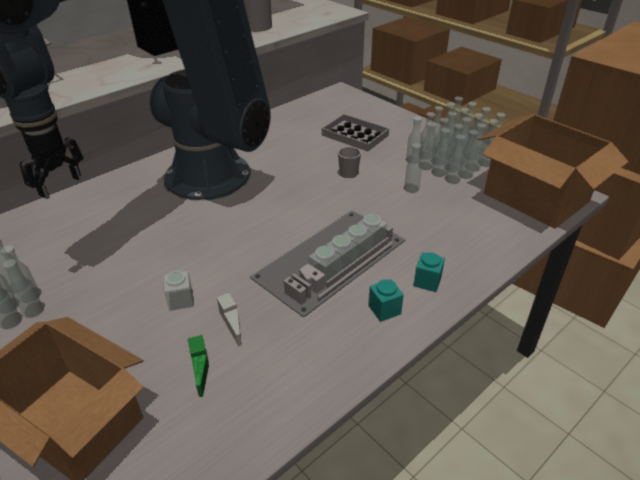

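Top view: the white wedge is at (443,212) with its point up at (452,190). The gap is near (369,203), between jaw (360,203) and end block (379,201). Candidates for the wedge are the white one at (443,212) and the green one at (491,190), which is a decoy. Candidates for jars are the glass ones in the rack, turquoise ones at (272,133) and (330,135), and the spare at (465,271). I choose the white wedge and will check it in a close crop.

```bash
cat > h.py <<'E'
from bench import *
import cv2,numpy as np
from scipy.spatial.transform import Rotation as R
def cam(n):
    m=camera_model(n)
    if n=="wrist":
        s=state();q=s["orientation"];T=np.eye(4);T[:3,:3]=R.from_quat(q,scalar_first=True).as_matrix();T[:3,3]=s["ee_pos"]
        W=T@m["tool_from_camera"]
    else: W=np.linalg.inv(m["extrinsics"])
    return m,W
def ray(mW,u,v,z):
    m,W=mW
    d=W[:3,:3]@np.array([(u-m["cx"])/m["fx"],(v-m["cy"])/m["fy"],1.]);o=W[:3,3]
    return o+d*(z-o[2])/d[2]
def proj(mW,p):
    m,W=mW;c=np.linalg.inv(W)@np.append(p,1);return np.array([m["cx"]+m["fx"]*c[0]/c[2],m["cy"]+m["fy"]*c[1]/c[2]])
E
python3 - <<'E'
from h import *
im=cv2.imread("pics/top0.png")
cv2.imwrite("pics/c1.png",cv2.resize(im[170:270,340:480],None,fx=5.6,fy=5.6,interpolation=cv2.INTER_CUBIC))
c=cam("top")
hsv=cv2.cvtColor(im,cv2.COLOR_BGR2HSV)
m=((hsv[...,1]<40)&(hsv[...,2]>165)).astype(np.uint8);m[:180]=0;m[250:]=0;m[:,:420]=0;m[:,470:]=0
cs,_=cv2.findContours(m,0,2);k=max(cs,key=cv2.contourArea);print(cv2.contourArea(k),cv2.minAreaRect(k),k.reshape(-1,2)[np.argmin(k[:,0,1])])
# board
print([ray(c,u,v,.006).round(4) for u,v in((248.5,190.5),(392,182),(395,252),(250,264))])
E
```

```text
Traceback (most recent call last):
ValueError: max() iterable argument is empty
```

View pics/c1.png

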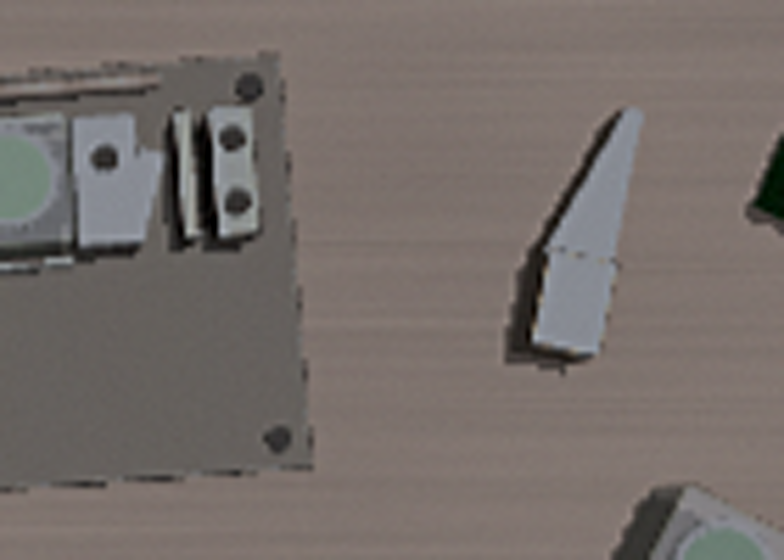

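The crop shows the white wedge at top pixel (443,224), with its straight side to the right (world -y) and its tip at (453,190). The gap mouth is near crop (155,240), pixel (368,213).

```bash
python3 - <<'E'
from h import *
c=cam("top")
f=lambda u,v,z:ray(c,340+u/5.6-.4,170+v/5.6-.4,z)
h=[f(u,v,.055) for u,v in((548,250),(615,260),(600,355),(533,345))]
ctr=np.mean(h,0);d=(h[0]+h[1]-h[2]-h[3])/2;print("head",ctr.round(4),np.linalg.norm(d),np.linalg.norm(h[0]-h[1]),np.degrees(np.arctan2(d[1],d[0])))
t=f(633,111,.04);e=t-ctr;print("tip",t,np.linalg.norm(e[:2]))
# tip midline at grip frame y=-12.5mm (width 8 on -y side): yaw
print("yaw from tip",np.degrees(np.arctan2(e[1],e[0])+np.arctan2(.0125,.0975)))
b=[ray(c,u,v,.006) for u,v in((244,191),(389.5,180),(395.5,253.5),(248,264))]
print(np.round(b,4),[np.degrees(np.arctan2(*(b[i]-b[j])[:2])) for i,j in((0,1),(3,2))],np.linalg.norm(b[0]-b[1]),np.linalg.norm(b[1]-b[2]))
for n,p in dict(padm=(198,237),padb=(188,112),jawm=(145,243),jawn=(163,155),jawl=(80,246)).items(): print(n,f(*p,.051).round(4))
print(R.from_quat(state()["orientation"],scalar_first=True).as_matrix().round(3))
E
```

```text
head [ 0.5728 -0.3051  0.055 ] 0.04477069602534885 0.03131516889570082 -9.929783214515991
tip [ 0.66418352 -0.33764113  0.04      ] 0.09702451834512232
yaw from tip -12.301378171672214
[[ 0.6674  0.217   0.006 ]
 [ 0.6956 -0.1759  0.006 ]
 [ 0.4971 -0.1897  0.006 ]
 [ 0.4706  0.2052  0.006 ]] [np.float64(-4.10673694950017), np.float64(-3.842923823470382)] 0.393919677684949 0.19895578572354988
padm [ 0.6044 -0.1317  0.051 ]
padb [ 0.663  -0.1276  0.051 ]
jawm [ 0.6017 -0.107   0.051 ]
jawn [ 0.6429 -0.1158  0.051 ]
jawl [ 0.6004 -0.0768  0.051 ]
[[-0.     0.95   0.313]
 [ 0.001  0.313 -0.95 ]
 [-1.     0.    -0.001]]
```

Request:
send_rows(
  increments=[
    [[1.66,0.68,-0.2],[0,0,-1],0],
    [[3.3,1.36,-0.4],[0,0,-2],0],
    [[4.9,2.0,-0.6],[0,0,-3],0],
    [[6.5,2.7,-0.8],[0,0,-4],0],
    [[8.1,3.3,-1.0],[0,0,-4.9],0],
  ],
)

```text
time_s: 0.52
ee_pos: [0.345, -0.3971, 0.2079]
orientation: [-0.447, -0.547, -0.448, 0.547]
contact_force: [-1.1, -1.1, -0.5]
finger_gap: 0.0849
```

Request:
send_rows(
  increments=[
    [[1.7,0.7,-0.2],[0,0,0],0],
    [[3.4,1.4,-0.5],[0,0,0],0],
    [[5.1,2.1,-0.8],[0,0,0],0],
    [[6.8,2.8,-1.2],[0,0,0],0],
    [[8.5,3.5,-1.6],[0,0,0],0],
  ],
)

```text
time_s: 0.93
ee_pos: [0.5352, -0.3188, 0.1729]
orientation: [-0.449, -0.546, -0.449, 0.546]
contact_force: [-0.7, -0.8, 0.4]
finger_gap: 0.0854
```

Request:
send_rows(
  increments=[
    [[0,0,-0.5],[0,0,0],0],
    [[0,0,-0.5],[0,0,0],0],
  ],
)

```text
time_s: 1.1
ee_pos: [0.5341, -0.3183, 0.1577]
orientation: [-0.449, -0.545, -0.451, 0.546]
contact_force: [-1.0, -0.6, -0.6]
finger_gap: 0.0855
```

```bash
python3 - <<'E'
from h import *
c=cam("wrist");s=state();im=read_camera("wrist")[:,:,::-1]
cv2.imwrite("pics/w1.png",im);print(s["time_s"],s["ee_pos"],R.from_quat(s["orientation"],scalar_first=True).as_matrix().round(3),s["contact_force"])
print(proj(c,[.573,-.305,.055]),proj(c,[.664,-.337,.04]),abs(s["dq"]).max())
E
```

```text
1.1 [ 0.5340692  -0.31827249  0.15773661] [[-0.004  0.982 -0.19 ]
 [ 0.002 -0.19  -0.982]
 [-1.    -0.004 -0.001]] [-1.04244562 -0.59004707 -0.643292  ]
[287.85707925 191.32619338] [309.35598242  31.63312133] 0.04906101964961421
```

View pics/w1.png

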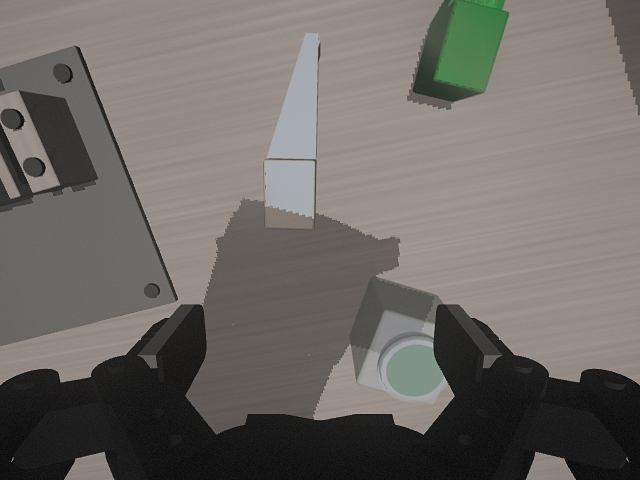

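The wrist view shows the white wedge's head corners at (264,159), (316,160), (314,229) and (265,228), and its tip at (312,35). The spare jar is at (410,350), with its corner close to the gripper's right finger.

```bash
python3 - <<'E'
from h import *
c=cam("wrist");s=state()
h=[ray(c,u,v,.055) for u,v in((264.5,159),(316,159.5),(313.5,228.5),(265.5,228))]
t=[ray(c,u,v,.04) for u,v in((306.5,34.5),(318,34.5))]
ctr=np.mean(h,0);d=(h[0]+h[1]-h[2]-h[3])/2
print(ctr,np.linalg.norm(d),np.linalg.norm(h[0]-h[1]),np.linalg.norm(h[3]-h[2]),t,np.linalg.norm((np.mean(t,0)-ctr)[:2]))
for e in(h[0]-h[3],h[1]-h[2],t[1]-h[1],t[1]-h[2]):print(np.degrees(np.arctan2(e[1],e[0])))
Rm=R.from_quat(s["orientation"],scalar_first=True).as_matrix();print("tool y yaw",np.degrees(np.arctan2(Rm[1,1],Rm[0,1])))
print("shift units",(ctr-s["ee_pos"])/.025)
j=[ray(c,u,v,.07) for u,v in((375,275),(441,295))];print(j)
E
```

```text
[ 0.56965176 -0.30671344  0.055     ] 0.04451519669737218 0.032431947989016226 0.03171037046088924 [array([ 0.66228447, -0.33620169,  0.04      ]), array([ 0.6609209 , -0.34315345,  0.04      ])] 0.09768115104271952
-12.433284743076745
-13.360767327348142
-12.079667597141974
-12.559042977922859
tool y yaw -11.052817824635474
shift units [ 1.46214694  0.4995308  -4.17302282]
[array([ 0.51044729, -0.35089225,  0.07      ]), array([ 0.48853168, -0.39095152,  0.07      ])]
```

Request:
send_rows(
  increments=[
    [[1.43,0.48,0],[0,0,-0.23],0],
    [[1.43,0.48,-1.2],[0,0,-0.23],0],
    [[1.43,0.48,-2.4],[0,0,-0.23],0],
    [[1.43,0.48,-3.6],[0,0,-0.23],0],
    [[1.43,0.48,-4.6],[0,0,-0.23],0],
  ],
)

```text
time_s: 1.57
ee_pos: [0.5681, -0.3089, 0.0451]
orientation: [-0.442, -0.552, -0.442, 0.552]
contact_force: [0.4, 0.5, -0.2]
finger_gap: 0.0855
```

Request:
send_rows(
  increments=[
    [[0,0,-0.6],[0,0,0],0],
    [[0,0,-1.2],[0,0,0],0],
    [[0,0,-1.2],[0,0,0],0],
  ],
)

```text
time_s: 1.82
ee_pos: [0.5669, -0.3084, 0.014]
orientation: [-0.441, -0.551, -0.443, 0.552]
contact_force: [-0.7, 0.8, -0.5]
finger_gap: 0.0854
```

Request:
send_rows(
  increments=[
    [[0.08,0.05,-0.1],[0,0,0],0.3],
    [[0.08,0.05,-0.1],[0,0,0],0.6],
    [[0.08,0.05,-0.1],[0,0,0],0.8],
    [[0.08,0.05,-0.1],[0,0,0],1],
    [[0.08,0.05,-0.1],[0,0,0],1],
  ],
)

```text
time_s: 2.23
ee_pos: [0.5719, -0.3073, 0.0148]
orientation: [0.443, 0.552, 0.442, -0.551]
contact_force: [-0.0, -0.2, 0.2]
finger_gap: 0.0324
```

Request:
send_rows(
  increments=[
    [[0,0,0],[0,0,0],1],
    [[0,0,0],[0,0,0],1],
    [[0,0,0],[0,0,0],1],
  ],
)

```text
time_s: 2.48
ee_pos: [0.5719, -0.3073, 0.0148]
orientation: [0.443, 0.552, 0.442, -0.551]
contact_force: [-0.4, 0.4, 7.1]
finger_gap: 0.0322
```

Request:
send_rows(
  increments=[
    [[0,0,1],[0,0,0],1],
    [[0,0,2.2],[0,0,0],1],
    [[-0.5,0.8,3.4],[0,0,0.3],1],
    [[-1.3,2.0,3.6],[0,0,0.8],1],
    [[-2.1,3.3,3.6],[0,0,1.4],1],
  ],
)

```text
time_s: 2.9
ee_pos: [0.5196, -0.2249, 0.1061]
orientation: [0.484, 0.518, 0.48, -0.517]
contact_force: [0.2, -0.0, -2.2]
finger_gap: 0.0323
```

Request:
send_rows(
  increments=[
    [[-0.8,1.3,0],[0,0,0.5],1],
    [[-1.6,2.6,0],[0,0,1.0],1],
    [[-2.5,4.07,-0.5],[0,0,1.37],1],
    [[-2.5,4.07,-1.6],[0,0,1.37],1],
    [[-2.5,4.07,-2.2],[0,0,1.37],1],
  ],
)

```text
time_s: 3.32
ee_pos: [0.4548, -0.1208, 0.0477]
orientation: [0.518, 0.481, 0.518, -0.481]
contact_force: [-0.3, -0.7, -3.2]
finger_gap: 0.0324
```

Request:
send_rows(
  increments=[
    [[0,0,0],[0,0,0],1],
    [[0,0,0],[0,0,0],1],
  ],
)

```text
time_s: 3.48
ee_pos: [0.4561, -0.1226, 0.0488]
orientation: [0.517, 0.482, 0.518, -0.482]
contact_force: [-0.5, -0.7, -1.9]
finger_gap: 0.0322
```

```bash
python3 - <<'E'
from h import *
c=cam("wrist");s=state();im=read_camera("wrist")[:,:,::-1]
cv2.imwrite("pics/w2.png",im)
Rm=R.from_quat(s["orientation"],scalar_first=True).as_matrix();print(s["ee_pos"],np.degrees(np.arctan2(Rm[1,1],Rm[0,1])),Rm.round(3),s["contact_force"])
for p in([.604,-.131,.051],[.602,-.107,.051]):print(proj(c,p))
E
```

```text
[ 0.4560533  -0.12264523  0.04881157] 4.110769239796536 [[-0.001  0.997  0.072]
 [ 0.     0.072 -0.997]
 [-1.    -0.001 -0.   ]] [-0.50155269 -0.69902344 -1.87534641]
[ 383.03457365 -137.33195159]
[ 302.47323825 -136.15666311]
```

View pics/w2.png

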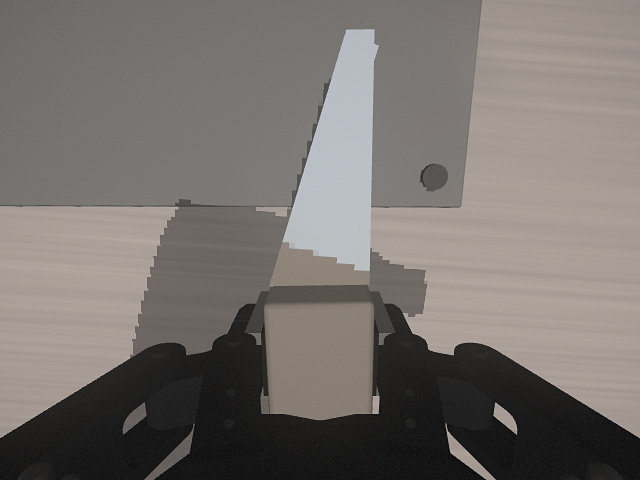

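Wedge held straight; the tip is at (360,30) and the board's front edge is level at row 206, so the yaw is matched. The gap is out of view above, so I'll raise, step aside and look.

Request:
send_rows(
  increments=[
    [[0,-0.3,1.5],[0,0,0],1],
    [[0.5,-1.0,2.5],[0,0,0],1],
    [[1.5,-2.2,3.8],[0,0,0],1],
    [[2.6,-2.2,5],[0,0,0],1],
    [[2.6,-2.2,5],[0,0,0],1],
  ],
)

```text
time_s: 3.95
ee_pos: [0.5268, -0.1805, 0.1801]
orientation: [0.52, 0.484, 0.514, -0.481]
contact_force: [1.7, -0.1, -2.2]
finger_gap: 0.0324
```

Request:
send_rows(
  increments=[
    [[0,0,0],[0,0,0],1],
    [[0,0,0],[0,0,0],1],
  ],
)

```text
time_s: 4.12
ee_pos: [0.5211, -0.1778, 0.1736]
orientation: [0.518, 0.482, 0.517, -0.482]
contact_force: [-0.2, -0.1, -1.9]
finger_gap: 0.0325
```

```bash
python3 - <<'E'
from h import *
c=cam("wrist");s=state();im=read_camera("wrist")[:,:,::-1]
cv2.imwrite("pics/w3.png",im)
Rm=R.from_quat(s["orientation"],scalar_first=True).as_matrix();print(s["ee_pos"],np.degrees(np.arctan2(Rm[1,1],Rm[0,1])),s["contact_force"])
for p in([.604,-.131,.051],[.602,-.107,.051]):print(proj(c,p))
E
```

```text
[ 0.52112753 -0.17783648  0.17355891] 4.088596190648595 [-0.22303999 -0.11676832 -1.94428086]
[257.27950539 111.33705018]
[220.57940072 111.82166731]
```

View pics/w3.png

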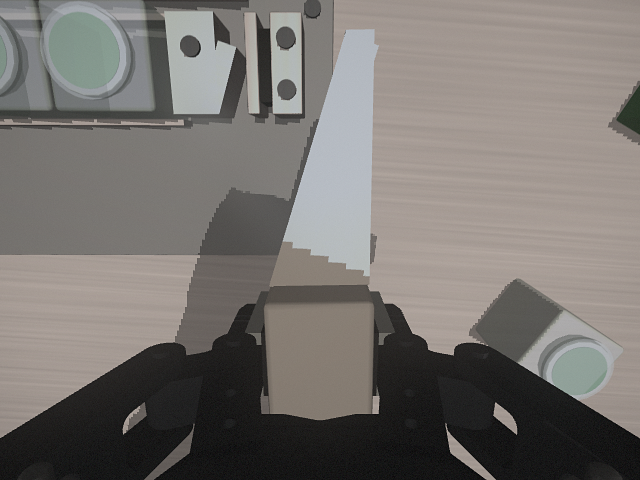

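The view shows the jaw mouth corner at (221,114), the pad mouth corner at (247,114), and the tip front edge from (346,30) to (375,30).

```bash
python3 - <<'E'
from h import *
c=cam("wrist");s=state();im=cv2.imread("pics/w3.png")
print(im[100,195:260].mean(1).round().astype(int)); print(im[112,195:260].mean(1).round().astype(int)); print(im[33,340:382].mean(1).round().astype(int))
a=np.radians(4.09);X=np.array([np.cos(a),np.sin(a),0]);Y=np.array([-X[1],X[0],0])
t=s["ee_pos"]
def rel(p):return np.round([1000*(p-t)@X,1000*(p-t)@Y],1)
for n,u,v,z in(("jawm",221.5,114.5,.051),("padm",246.5,114.5,.051),("padback",246,13,.051),("jawnar",239,52,.051),("tipL",346,30,t[2]+.0252),("tipR",375.5,30,t[2]+.0252),("padbotR",260,114.5,.051)):print(n,ray(c,u,v,z).round(4),rel(ray(c,u,v,z)))
b=[ray(c,u,v,.006) for u,v in((5,253.5),(180,254))];print("edge",np.degrees(np.arctan2(*(b[0]-b[1])[:2])), rel(b[0]))
E
```

```text
[177 177 176 179 177 177 178 178 179 178 179 179 178 180 179 179 180 180
 180 180 180 180 180 180 178 181 184 154  60  66  66  65  68  69  66  69
  66  64  67  63  64  64  61  75 131 126 125 125 124 125 125 124  96 169
 173 173 173 178 179 180 180 182 185 164  73]
[178 174 177 176 177 176 176 178 174 178 176 176 178 178 178 179 179 176
 181 178 181 179 181 183 156  71  75  76  77  78  75  76  75  73  74  75
  72  73  70  69  80 128 125 125 125 125 124 125 124 123 124 124 125 133
 181 177 179 181 183 185 185 186 188 188 122]
[154 153 155 154 126 152 185 184 182 182 181 183 181 181 182 183 182 183
 182 183 181 184 183 181 182 183 184 182 180 181 183 183 182 182 169 154
 156 156 157 157 157 157]
jawm [ 0.5993 -0.1073  0.051 ] [83.8 64.3]
padm [ 0.6004 -0.1237  0.051 ] [83.8 47.9]
padback [ 0.6595 -0.1222  0.051 ] [142.8  45.2]
jawnar [ 0.6374 -0.1182  0.051 ] [121.   50.7]
tipL [ 0.6168 -0.1778  0.198 ] [96.2 -7.2]
tipR [ 0.6173 -0.1859  0.198 ] [ 96.2 -15.3]
padbotR [ 0.601  -0.1325  0.051 ] [83.8 39.1]
edge -3.884681393661451 [-24.2 265.3]
```

Request:
send_rows(
  increments=[
    [[-1,1.2,0],[0,0,0],1],
    [[-1.68,2.49,-0.3],[0,0,0],1],
    [[-1.68,2.49,-1.5],[0,0,0],1],
    [[-1.68,2.49,-2.8],[0,0,0],1],
    [[-1.68,2.49,-4],[0,0,0],1],
  ],
)

```text
time_s: 4.58
ee_pos: [0.4772, -0.1144, 0.0717]
orientation: [0.518, 0.481, 0.518, -0.482]
contact_force: [0.7, 0.2, -1.9]
finger_gap: 0.0325
```

Request:
send_rows(
  increments=[
    [[0,0,-0.8],[0,0,0],1],
    [[0,0,-1.5],[0,0,0],1],
    [[0,0,-1.5],[0,0,0],1],
    [[0,0,-1.5],[0,0,0],1],
  ],
)

```text
time_s: 4.92
ee_pos: [0.4773, -0.1149, 0.0353]
orientation: [0.517, 0.481, 0.519, -0.482]
contact_force: [1.0, -0.8, -0.8]
finger_gap: 0.0327
```

Request:
send_rows(
  increments=[
    [[0,-0.03,-0.3],[0,0,0],1],
    [[0,-0.03,-0.52],[0,0,0],1],
    [[0,-0.03,-0.52],[0,0,0],1],
    [[0,-0.03,-0.52],[0,0,0],1],
  ],
)

```text
time_s: 5.25
ee_pos: [0.4792, -0.1162, 0.0231]
orientation: [0.518, 0.482, 0.518, -0.482]
contact_force: [-0.4, 0.3, -1.6]
finger_gap: 0.0326
```

```bash
python3 - <<'E'
from h import *
s=state();print(s["ee_pos"],s["contact_force"])
im=read_camera("scene")[:,:,::-1];w=read_camera("top")[:,:,::-1]
A=cv2.resize(im[220:320,240:340],(400,400),interpolation=2);B=cv2.resize(w[175:275,320:420],(400,400),interpolation=2)
cv2.imwrite("pics/m4.png",np.hstack([A,B]))
E
```

```text
[ 0.4791696  -0.11620508  0.0231206 ] [-0.37866871  0.3340109  -1.60971304]
```

View pics/m4.png

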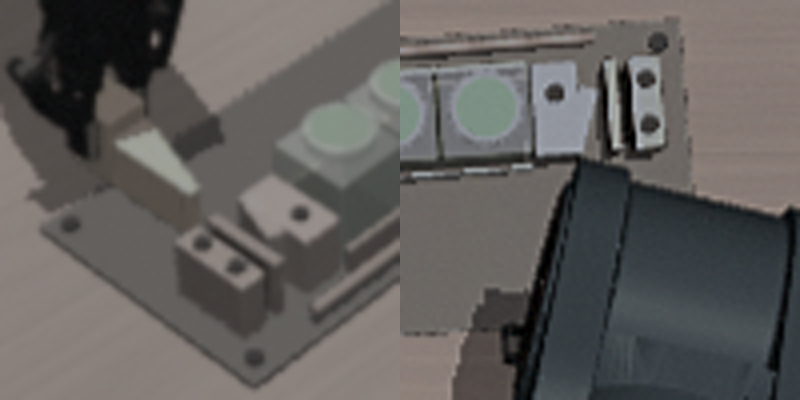

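The scene crop at (160,180) shows the wedge lined up before the gap. The tip is opposite the opening and the jars are upright.

Request:
send_rows(
  increments=[
    [[0.2,0.014,-0.05],[0,0,0],1],
    [[0.5,0.036,-0.05],[0,0,0],1],
    [[0.8,0.057,-0.05],[0,0,0],1],
    [[1.1,0.079,-0.05],[0,0,0],1],
    [[1.4,0.1,-0.05],[0,0,0],1],
  ],
)

```text
time_s: 5.77
ee_pos: [0.5153, -0.1136, 0.0218]
orientation: [0.518, 0.482, 0.518, -0.482]
contact_force: [0.2, -0.3, -1.0]
finger_gap: 0.0325
```

Request:
send_rows(
  increments=[
    [[0.1,0.007,0],[0,0,0],1],
    [[0.2,0.014,0],[0,0,0],1],
    [[0.3,0.021,0],[0,0,0],1],
    [[0.4,0.029,0],[0,0,0],1],
  ],
)

```text
time_s: 6.1
ee_pos: [0.5242, -0.1129, 0.0216]
orientation: [0.517, 0.482, 0.518, -0.482]
contact_force: [-0.4, -0.4, -2.2]
finger_gap: 0.0327
```

Request:
send_rows(
  increments=[
    [[0.1,0.007,0],[0,0,0],1],
    [[0.2,0.014,0],[0,0,0],1],
    [[0.3,0.021,0],[0,0,0],1],
    [[0.4,0.029,0],[0,0,0],1],
  ],
)

```text
time_s: 6.43
ee_pos: [0.5343, -0.1123, 0.0217]
orientation: [0.518, 0.482, 0.518, -0.482]
contact_force: [-1.8, -0.8, -1.6]
finger_gap: 0.0328
```

Request:
send_rows(
  increments=[
    [[0.1,0.007,0],[0,0,0],1],
    [[0.2,0.014,0],[0,0,0],1],
    [[0.3,0.021,0],[0,0,0],1],
  ],
)

```text
time_s: 6.68
ee_pos: [0.5418, -0.1118, 0.0217]
orientation: [0.517, 0.482, 0.518, -0.482]
contact_force: [-2.2, -1.6, -1.7]
finger_gap: 0.0323
```

Request:
send_rows(
  increments=[
    [[0.1,0.007,0],[0,0,0],1],
    [[0.2,0.014,0],[0,0,0],1],
    [[0.3,0.021,0],[0,0,0],1],
  ],
)

```text
time_s: 6.93
ee_pos: [0.5491, -0.1114, 0.0216]
orientation: [0.517, 0.482, 0.518, -0.482]
contact_force: [-3.5, -4.8, -1.6]
finger_gap: 0.0324
```

Request:
send_rows(
  increments=[
    [[0.1,0.007,0],[0,0,0],1],
    [[0.2,0.014,0],[0,0,0],1],
  ],
)

```text
time_s: 7.1
ee_pos: [0.5537, -0.1114, 0.0215]
orientation: [0.517, 0.481, 0.517, -0.483]
contact_force: [-10.2, -10.4, -1.6]
finger_gap: 0.0327
```

Jaw side is firm with a lateral load of -10 N, and the wedge is not yet on the pad. I'll let it shift towards the pad while advancing.

Request:
send_rows(
  increments=[
    [[0.02,-0.04,0],[0,0,0],1],
    [[0.04,-0.08,0],[0,0,0],1],
    [[0.06,-0.12,0],[0,0,0],1],
  ],
)

```text
time_s: 7.35
ee_pos: [0.5559, -0.1134, 0.0217]
orientation: [0.518, 0.482, 0.518, -0.481]
contact_force: [-2.1, 2.7, -1.8]
finger_gap: 0.0323
```

Request:
send_rows(
  increments=[
    [[0.05,0,0],[0,0,0],1],
    [[0.1,0,0],[0,0,0],1],
    [[0.1,0,0],[0,0,0],1],
  ],
)

```text
time_s: 7.6
ee_pos: [0.5585, -0.1135, 0.0217]
orientation: [0.518, 0.482, 0.518, -0.481]
contact_force: [-1.7, 3.5, -2.1]
finger_gap: 0.0323
```

Request:
send_rows(
  increments=[
    [[0.08,0.006,0],[0,0,0],1],
    [[0.16,0.012,0],[0,0,0],1],
    [[0.16,0.012,0],[0,0,0],1],
  ],
)

```text
time_s: 7.85
ee_pos: [0.5618, -0.1139, 0.0215]
orientation: [0.517, 0.481, 0.518, -0.482]
contact_force: [-5.3, -0.5, -1.4]
finger_gap: 0.0324
```

Request:
send_rows(
  increments=[
    [[0.08,0.006,0],[0,0,0],1],
    [[0.16,0.012,0],[0,0,0],1],
    [[0.16,0.012,0],[0,0,0],1],
  ],
)

```text
time_s: 8.1
ee_pos: [0.5644, -0.1142, 0.0211]
orientation: [0.517, 0.481, 0.518, -0.484]
contact_force: [-13.9, -7.0, 1.9]
finger_gap: 0.0322
```

Request:
send_rows(
  increments=[
    [[0.06,-0.03,0],[0,0,0],1],
    [[0.12,-0.06,0],[0,0,0],1],
    [[0.12,-0.06,0],[0,0,0],1],
  ],
)

```text
time_s: 8.35
ee_pos: [0.5674, -0.1152, 0.0212]
orientation: [0.517, 0.481, 0.518, -0.483]
contact_force: [-13.6, -0.7, 1.7]
finger_gap: 0.0322
```

Request:
send_rows(
  increments=[
    [[0.06,-0.02,0],[0,0,0],1],
    [[0.12,-0.03,0],[0,0,0],1],
    [[0.12,-0.03,0],[0,0,0],1],
  ],
)

```text
time_s: 8.6
ee_pos: [0.5702, -0.1158, 0.0211]
orientation: [0.516, 0.481, 0.518, -0.483]
contact_force: [-16.8, -1.0, 2.6]
finger_gap: 0.0325
```

Request:
send_rows(
  increments=[
    [[0.06,-0.02,0],[0,0,0],1],
    [[0.12,-0.03,0],[0,0,0],1],
    [[0.12,-0.03,0],[0,0,0],1],
  ],
)

```text
time_s: 8.85
ee_pos: [0.5727, -0.1163, 0.0211]
orientation: [0.516, 0.481, 0.519, -0.483]
contact_force: [-19.0, 1.0, 6.3]
finger_gap: 0.0324
```

Request:
send_rows(
  increments=[
    [[0.05,-0.015,0],[0,0,0],1],
    [[0.05,-0.015,0],[0,0,0],1],
  ],
)

```text
time_s: 9.02
ee_pos: [0.5737, -0.1166, 0.0211]
orientation: [0.516, 0.481, 0.519, -0.483]
contact_force: [-20.2, 1.5, 6.4]
finger_gap: 0.0323
```

```bash
python3 - <<'E'
from h import *
s=state();c=cam("wrist");print(s["ee_pos"],s["contact_force"])
w=read_camera("wrist")[:,:,::-1];cv2.imwrite("pics/w5.png",w)
E
```

```text
[ 0.57372689 -0.11657048  0.0210596 ] [-20.16650497   1.45547509   6.37151028]
```

View pics/w5.png

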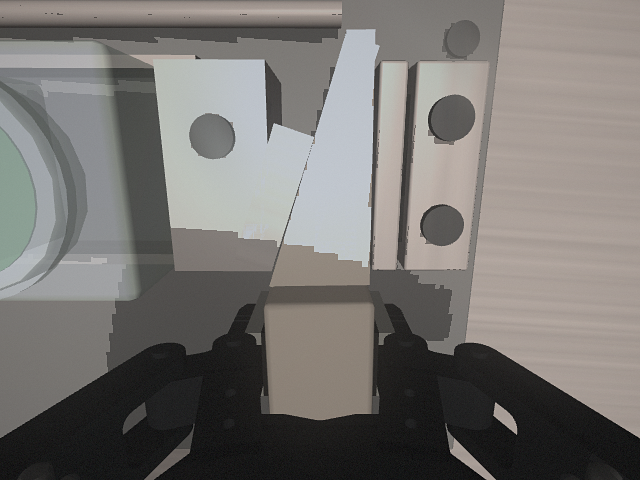

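The view shows the wedge blade tight between jaw and pad. The pad-to-block slit is now about 9 px against a pad top of about 32 px (8 mm), so about 2.3 mm; it was about 8 mm unloaded. So the buffer is strongly squeezed. Releasing.

Request:
send_rows(
  increments=[
    [[0,0,0],[0,0,0],0.5],
    [[0,0,0],[0,0,0],0.4],
    [[0,0,0],[0,0,0],0.2],
    [[0,0,0],[0,0,0],0.1],
    [[0,0,0],[0,0,0],0.1],
  ],
)

```text
time_s: 9.48
ee_pos: [0.5769, -0.1167, 0.0219]
orientation: [0.518, 0.482, 0.517, -0.482]
contact_force: [0.2, 0.0, -0.9]
finger_gap: 0.0766
```

```bash
python3 - <<'E'
from h import *
s=state();print(s["ee_pos"],s["contact_force"],s["finger_gap"])
w=read_camera("wrist")[:,:,::-1];cv2.imwrite("pics/w6.png",w)
E
```

```text
[ 0.57691116 -0.11673928  0.02194461] [ 0.15387859  0.03782765 -0.92003965] 0.07664710621482546
```

View pics/w6.png

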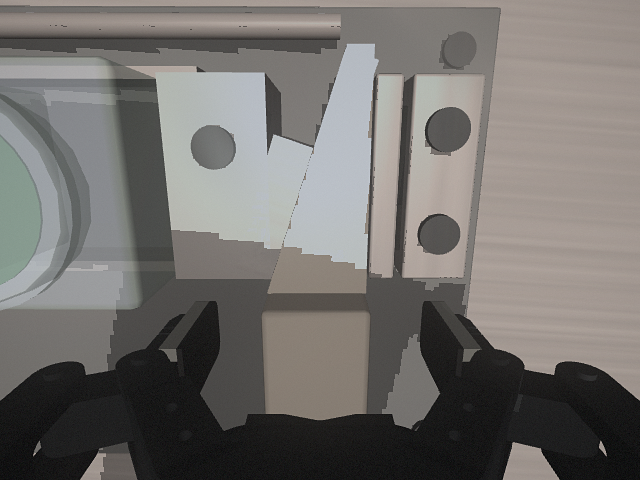

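```bash
python3 - <<'E'
import cv2
for n,rs,a,b in(("w3",(30,60,90),238,278),("w5",(90,160,230),362,425),("w6",(100,170,240),358,425)):
    im=cv2.imread(f"pics/{n}.png",0)
    for r in rs:print(n,r,a,*im[r,a:b])
E
```

```text
w3 30 238 122 124 121 122 123 120 104 158 165 168 168 171 171 169 172 172 174 175 126 41 39 41 40 40 37 37 41 40 40 36 39 27 149 180 175 175 177 180 183 165
w3 60 238 57 56 55 55 57 57 54 48 126 176 170 170 173 175 173 177 178 179 180 136 44 46 44 41 41 40 43 45 44 42 46 44 33 153 184 181 181 180 181 181
w3 90 238 62 62 57 91 129 126 125 125 124 138 178 173 176 176 179 180 181 180 181 186 144 48 51 49 45 49 49 47 46 49 47 47 44 41 155 187 183 183 187 117
w5 90 362 193 193 194 193 192 192 194 191 195 194 198 144 58 65 65 66 68 123 154 177 193 191 190 188 189 190 188 187 189 188 186 187 185 184 183 183 182 181 181 179 178 179 178 154 145 56 65 65 69 67 70 68 63 100 142 161 182 188 187 187 188 185 187
w5 160 362 194 196 195 194 196 197 194 195 195 201 128 67 73 70 89 102 181 188 185 182 185 182 183 182 183 182 182 182 182 181 180 180 178 177 176 176 175 177 174 149 145 53 61 55 59 73 71 71 73 97 102 181 188 184 185 185 185 183 185 183 184 183 184
w5 230 362 197 195 194 194 196 195 195 199 165 62 63 109 151 163 177 175 173 175 174 173 171 173 174 173 174 172 172 172 173 172 172 170 171 1
[... 198 characters left out ...]
7 185 186 185 186 185 183 183 183 183 182 181 179 179 180 178 177 177 176 177 173 173 172 150 97 56 66 66 64 68 63 66 67 60 88 135 154 175 185 182 183 184 180 183 183 183 181
w6 170 358 189 190 190 190 188 189 189 190 189 189 191 197 90 66 85 140 100 182 182 178 177 178 179 178 178 177 178 176 175 173 173 175 173 173 175 173 172 172 172 147 142 53 60 58 62 54 67 72 71 67 85 96 170 180 180 178 178 179 179 178 179 179 177 179 179 178 179
w6 240 358 187 188 186 187 187 187 189 188 192 160 58 64 124 153 162 170 168 169 166 168 167 166 166 167 168 168 167 168 167 164 164 166 166 163 167 149 147 48 55 56 57 55 66 66 66 71 128 151 164 174 171 172 171 171 172 170 172 169 171 178 70 42 63 85 85 84 83
```

After release the slit is about 3 mm, against about 9 mm unloaded, so the squeeze is 5 mm or so. I'll retreat straight up and check.

Request:
send_rows(
  increments=[
    [[0,0,0.8],[0,0,0],0.1],
    [[0,0,2.2],[0,0,0],0.1],
    [[0,0,3.6],[0,0,0],0.1],
    [[-0.5,0,5],[0,0,0],0.1],
    [[-1.5,0,6],[0,0,0],0.1],
  ],
)

```text
time_s: 9.95
ee_pos: [0.5407, -0.1167, 0.1745]
orientation: [0.519, 0.482, 0.517, -0.481]
contact_force: [1.1, 0.3, -0.2]
finger_gap: 0.0771
```

Request:
send_rows(
  increments=[
    [[-1.5,0,0],[0,0,0],0],
    [[-3,0,0],[0,0,0],0],
    [[-4,0,0],[0,0,0],0],
    [[-4,0,0],[0,0,0],0],
    [[-4,0,0],[0,0,0],0],
  ],
)

```text
time_s: 10.37
ee_pos: [0.4384, -0.1167, 0.1724]
orientation: [0.518, 0.482, 0.517, -0.482]
contact_force: [0.1, 0.1, -0.4]
finger_gap: 0.0856
```

```bash
python3 - <<'E'
from h import *
s=state();print(s["time_s"],s["ee_pos"],s["contact_force"],s["finger_gap"])
im=read_camera("scene")[:,:,::-1];w=read_camera("top")[:,:,::-1]
A=cv2.resize(im[200:320,240:400],None,fx=3.5,fy=3.5,interpolation=2);B=cv2.resize(w[170:250,240:400],None,fx=3.5,fy=3.5,interpolation=2)
A=cv2.resize(A,(400,300));B=cv2.resize(w[170:230,320:400],(400,300),interpolation=2);C=cv2.resize(w[170:270,235:395],(480,300),interpolation=2)
cv2.imwrite("pics/m7.png",np.vstack([np.hstack([A,B]),np.pad(C,((0,0),(0,320),(0,0)))]))
E
```

```text
10.3667 [ 0.43840379 -0.11674613  0.17235884] [ 0.07293485  0.12422344 -0.35745169] 0.08556439208707882
```

View pics/m7.png

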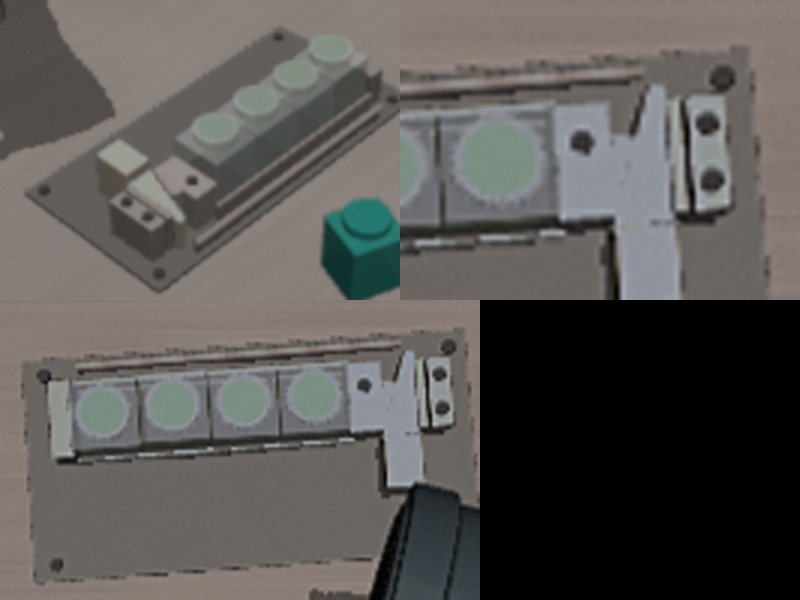

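The views show the wedge flat and jammed, the jars upright and closed up to the stop, and the pad pressed back near the end block.

```bash
python3 -c "
from bench import *
print(sign_off())"
```

```text
the job is handed in; nothing more can be done
None
```

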